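# Slide the fixture plate out to its line and hold it

### The arm

A 6-joint arm with a two-finger parallel gripper is mounted at the origin on a cart in front of the work surface, level with it; the furniture and walls round the work are solid. World frame = base frame: x ahead of the robot, y to its left, z up, the work surface at z = 0. Lengths are in mm, angles in rad, forces in N, time in s.
With the tool pointing down it reaches from about 325 to 900 mm from the base axis. Payload 3.5 kg.
Tool frame: the origin (TCP) lies between the finger pads, 19 mm behind the fingertips; this is the grasp point; z points along the fingers, y is the direction in which the jaws open and shut (so a half turn about z gives the same grasp; the last joint's range is limited). The gripper opens to 85 mm and grips with 20 to 120 N. Pads are 22 mm wide; open, the fingers measure 114 mm over their backs; the gripper's body (76 mm by 85 mm) begins 54 mm behind the grasp point. The pads swing forward as they close: fully open they stand 13 mm farther back than shut.
Start: joints at [1.209, 0.276, -0.026, 1.268, 0, 1.467], TCP at [159.957, 604.182, 250.013] pointing down, gripper open.
Joint ranges: [-3.12, 3.12], [-0.85, 1.88], [-1.08, 1.24], [-1.95, 2.15], [-1.57, 1.53], [-3.14, 3.14]. Speed limits (rad/s): [2.57, 2.57, 3.14, 3.14, 3.14, 3.14].

### API

Orientations are given as a unit quaternion [w, x, y, z].
In Python, from rig import robot, grab_frame, calibration, workorder gives the robot as it stands. The module is installed in compiled form; this text tells all that it offers.
- The arm moves only by the tool servo_tool, never from a script. Its arguments are lists of equal length, an entry for each row: "travel": the shift along the tool's x, y, z in mm, a list of three; "twist": the turn about the tool's z in degrees. A call has exactly 8 rows; each row is the pose to reach, as a shift and turn from the pose measured when the call began, along the tool's axes at that moment; what a row does not reach only later rows make up. A row lasts 1/8 s, in which the tool goes at most 62.5 mm and 10.7 degrees, less where a joint would pass 70% of its speed; a pose out of reach is approached as far as the arm can. A call with a gripper value outside its range is refused whole. "gripper" is the closure, from 0 (fully open) to 1 (shut), set as the call begins (left out, the last holds). The fingers move at their own pace and stop on an object; "squeeze" is the grip in N (left out, the last holds). Time passes only in rows, so rows that repeat a pose let the fingers close, or fill a call up. It gives the time, the measured TCP pose, the force and the opening at its end, in the units of the state.
- robot.get_state(): the state, without advancing time (a new reading comes with each control period).
- grab_frame(name): name is "scene" or "top" or "wrist"; returns the picture (480x640x3 uint8, blue, green, red); there is no depth.
- calibration(name): a dict with "vfov" (degrees; the focal length in pixels is half the picture's height over the tangent of half this angle, whatever the lens; pixels are square), "cx", "cy" (the principal point, pixels), "dist_coeffs" ([k1, k2, p1, p2, k3] as OpenCV has them; the pictures are not rectified), "R" (3x3) and "t" (3): a world point X has camera coordinates R X + t; the wrist camera has in their place "hand_eye" (4x4, takes a point from camera to tool coordinates, whose origin is the TCP and whose axes are the flange's). Camera axes: x right, y down, z forward; pixel columns grow to the right and rows downward; lengths in mm; the calibration is good to about 2 mm. A picture is of the moment at which its call begins: read the wrist's pose just before it. calibration takes no time and is no camera call.
- workorder.sign_off(): hands the job in, once; it reports no verdict.
The state is a dict: "t": time; "qpos": joint angles; "joint_velocities": joint speeds; "effort": joint torques, N m; "tcp_pos": TCP position; "tcp_rot": TCP orientation; "contact_force": force on the tool from outside, world axes, zero at the start; "moment": the same for the moment, N m; "grip_width": finger opening in mm.
Only numpy, scipy, OpenCV 4.12 (cv2) and the standard library are available. Lean on these libraries where they do the work, as an engineer would, in place of code of your own. Each camera call takes 0.05 s, during which the arm holds its last target. There are 200 camera calls.

### The job

Turn the black knob on the slide rest fully anticlockwise to its end stop, which draws back the brass bolt in front of the fixture plate. Then take the plate by its black bow handle and slide it outward along the deck until the red line across the plate stands right over the deck's outward edge; keep the plate flat on the deck all the way and leave the bottle, the loupe and the hand stamp alone. So far out the plate would tip over the edge, so do not let go: the program finishes while still holding it by the middle of the handle, flat and still.

Things in the scene. Friction and masses are not known exactly. Their poses are not given: they have to be found in the camera images.
- slide_rest: Fixed stand: grey deck 150 x 250 mm, top 60 mm above the table, with a dark guide strip 10 x 10 mm along each long side, 116 mm apart inside. Origin on the table under the deck's centre; z up; y along the guides, outward (the way the plate must go), roughly to the robot's left; x across, away from the robot. A bracket on the -x side carries the knob.
- deck_edge (a point): Middle of the top of the deck's outward edge, at (0, 125, 60) mm in the slide rest's frame, with the same axes. The deck ends there; beyond it is nothing but the table 60 mm below.
- bolt_knob_grip (a point): Grip point of the black knob, on its upright axis, 95 mm above the table, at (-125, 85) mm in the slide rest's x, y. The knob's grip is an upright bar 42 mm long, 14 mm thick, its top 102 mm above the table, on a disc whose top is at 72 mm. Pinch it across its thickness from above.
- bolt_knob (a joint): Knob angle: 0 at the anticlockwise end stop (seen from above), growing clockwise to 1.5. At 0 the grip bar lies along the slide rest's x; at q it is turned q clockwise from there. Starts at 0.9 to 1.4. Friction 0.04 Nm, no spring. It moves a brass bolt, 9 mm wide, that stands in the plate's way 13 mm inside the outward edge: out 12 mm per rad, inside the guide at 0.
- fixture_plate: Loose aluminium plate 110 x 200 x 8 mm, 0.45 to 0.7 kg in all, lying between the guides (3 mm play a side), its front 20 to 45 mm inside the outward edge. Origin at the centre of its underside; y outward, parallel to the slide rest's y; z up. A brown pin nest 60 x 90 x 22 mm is fixed on its front part. If not held it tips once it overhangs about 90 mm.
- red_line (a point): Middle of the red line (3 mm wide) across the top of the plate, at (0, -20, 8) mm in the plate's frame, 120 mm behind the plate's front end.
- plate_handle (a point): Centre of the crossbar of the black bow handle at the plate's tail, at (0, -80, 46) mm in the plate's frame. The bar is round, 10 mm thick, 60 mm long and lies along the plate's x; 33 mm free below it. Pinch it from above, fingers closing along the plate's y.
- dropper_bottle: Brown dropper bottle, 34 mm wide, 102 mm high, standing beyond the outward end of the slide rest. Origin under its centre. Leave it alone.
- loupe_1: Black loupe, 38 mm wide, 36 mm high, standing beside the slide rest. Origin under its centre. Leave it alone.
- black_stamp: Black hand stamp, 24 mm wide, 60 mm high, standing on the robot's side of the slide rest. Origin under its centre. Leave it alone.
Mind the look-alikes: they are no part of the job. There is more than one size of the fixture_plate; the one meant has the size given above.

How it is judged:
By the outcome, as a careful person would: the job done as asked, in the order asked, and still so for the second after the job is handed in, while the arm keeps its last pose, push and grip.
It also fails if it takes over 48 s, if anything falls off the work surface, if the arm or the gripper's body presses on something with over 40 N, if the wrist force passes 120 N, or if a joint passes its speed limit or range.

## Working session

There is one attempt and no reset: what is moved stays moved. The work goes in short steps, Python scripts to look and compute and a tool call to move; the robot and the scene stay as the last step left them, time stands still between calls to the robot, and variables do not carry over. Pictures are saved under pics/ and viewed, about 8 in all and at most 12, crops included, and the job is handed in when it is done.

Besides the shell and the picture viewer there is one more tool, called in YAML: its name, and indented under it one key for each argument. servo_tool: Moves the arm, as the interface text tells. Its arguments: {"type":"object","properties":{"travel":{"type":"array","items":{"type":"array","items":{"type":"number"}}},"twist":{"type":"array","items":{"type":"number"}},"gripper":{"type":"number"},"squeeze":{"type":"number"}},"required":["travel","twist"]}

```bash
mkdir -p pics
python3 - <<'E'
from rig import robot, grab_frame, calibration
import cv2, json
print(robot.get_state())
for n in("scene","top","wrist"):
    c=calibration(n);print(n,{k:(v.tolist() if hasattr(v,'tolist') else v) for k,v in c.items()})
    cv2.imwrite(f"pics/{n}0.png",grab_frame(n))
E
```

```text
{'t': 0.0, 'qpos': array([ 1.20858434e+00,  2.77110004e-01, -2.79049674e-02,  1.26798649e+00,
        1.87696739e-05,  1.46739193e+00]), 'joint_velocities': array([ 1.65553404e-03,  4.93642133e-04,  1.06992858e-03,  8.29783056e-04,
       -1.26180118e-03,  1.54270091e-05]), 'effort': array([-2.55826882e-03, -4.45508695e+01,  2.95205498e+01,  1.63824245e-02,
       -3.20522831e-04, -1.41073730e-05]), 'tcp_pos': array([159.69785433, 603.48499998, 248.86257762]), 'tcp_rot': array([-2.63505994e-04,  1.29042879e-01,  9.91638402e-01, -1.07065784e-03]), 'contact_force': array([ 0.70879346, -0.06114851, -0.70650485]), 'moment': array([-0.00512631, -0.01872815,  0.01713191]), 'grip_width': 85.31296503019458}
scene {'vfov': 56.34442498499982, 'cx': 320.45640479599257, 'cy': 237.6573592884956, 'dist_coeffs': [-0.08897313236810833, 0.0, 0.0, 0.0, 0.0], 'R': [[0.8438036551181154, -0.5364699499720673, -0.01397799650437412], [-0.4053684425705903, -0.6200954801413405, -0.6716829767652105], [0.3516700404885278, 0.5724347895483362, -0.7407068207715852]], 't': [-464.2798937730724, 329.380769831741, 800
[... 176 characters left out ...]
665819319, -0.9996377613754314, 0.02562915723757365], [-0.9969766997211896, -0.01016850487058671, -0.07703286131088523], [0.07726556724335672, -0.02491881901320118, -0.9966990942995531]], 't': [24.67506069512925, 613.3619865345596, 999.1863495447977]}
wrist {'vfov': 64.48798973741509, 'cx': 321.2298006632908, 'cy': 244.52027495290997, 'dist_coeffs': [0.009985462380382254, 0.0, 0.0, 0.0, 0.0], 'hand_eye': [[-5.330188274331095e-05, -0.9581020475734605, -0.28642706505225946, 73.29507035969385], [0.9999999189174106, -0.00016539720738879967, 0.0003671633636342812, -0.24593012685292237], [-0.0003991542071720865, -0.28642702225751276, 0.9581019787040482, -123.13915196560276], [0.0, 0.0, 0.0, 1.0]]}
```

View pics/top0.png

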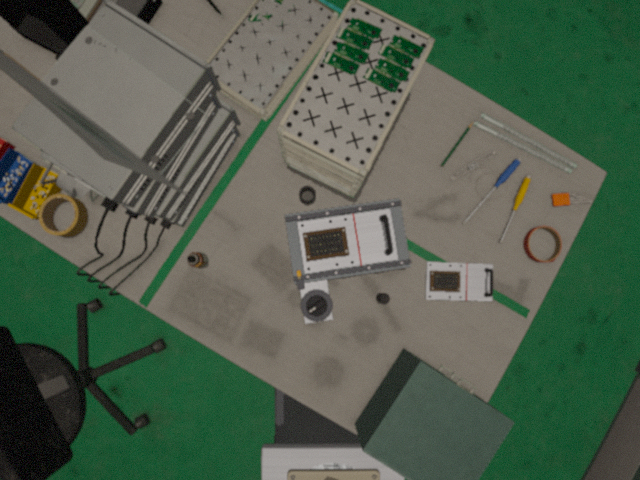

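View pics/scene0.png

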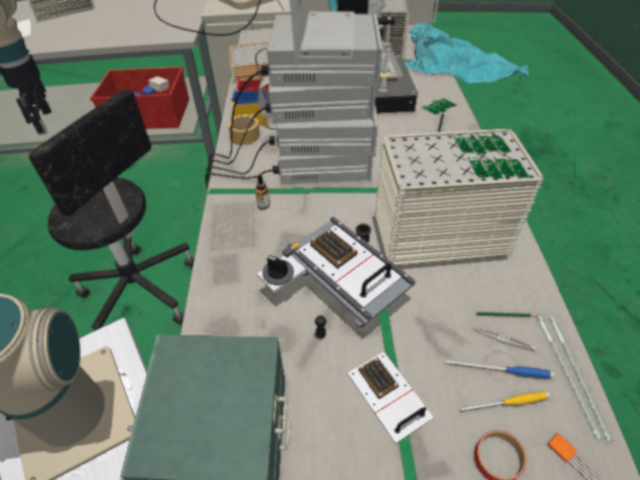

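The top view shows two plates. One lies on the grey deck at about (348,240), the other is smaller and lies loose on the table at about (460,282). The one on the deck between the guides fits the description. The knob is at (316,305), the bottle at (197,260), the loupe at (307,194) and the stamp at (383,298). I'll confirm it in one enlarged crop.

```bash
cat > h.py <<'E'
import numpy as np, cv2
from rig import robot, grab_frame, calibration
from scipy.spatial.transform import Rotation as Ro
def cam(n,s=None):
    c=calibration(n); f=240/np.tan(np.radians(c["vfov"])/2)
    K=np.array([[f,0,c["cx"]],[0,f,c["cy"]],[0,0,1]]); d=np.array(c["dist_coeffs"])
    if n=="wrist":
        q=s["tcp_rot"]; T=np.eye(4); T[:3,:3]=Ro.from_quat([q[1],q[2],q[3],q[0]]).as_matrix(); T[:3,3]=s["tcp_pos"]
        M=np.linalg.inv(T@np.array(c["hand_eye"])); R,t=M[:3,:3],M[:3,3]
    else: R,t=np.array(c["R"]),np.array(c["t"])
    return K,d,R,t
def ray(C,uv,z):
    K,d,R,t=C; p=cv2.undistortPoints(np.array(uv,float).reshape(-1,1,2),K,d)[:,0]
    v=np.c_[p,np.ones(len(p))]@R; o=-R.T@t
    return o+v*((z-o[2])/v[:,2])[:,None]
def proj(C,X):
    K,d,R,t=C; return cv2.projectPoints(np.array(X,float).reshape(-1,1,3),cv2.Rodrigues(R)[0],t,K,d)[0][:,0]
def to_tool(s,X):
    q=s["tcp_rot"]; return Ro.from_quat([q[1],q[2],q[3],q[0]]).inv().apply(np.array(X)-s["tcp_pos"])
E
python3 - <<'E'
from h import *
im=cv2.imread("pics/top0.png")
cv2.imwrite("pics/topc.png",cv2.resize(im[185:335,275:505],None,fx=3.45,fy=3.45,interpolation=cv2.INTER_CUBIC))
C=cam("top")
print(ray(C,[(316,305)],95),ray(C,[(388,235)],106),ray(C,[(348,240)],60))
# plate sizes by white mask
m=cv2.inRange(im,(175,175,175),(255,255,255)); n,l,st,ce=cv2.connectedComponentsWithStats(m)
for i in range(1,n):
    if st[i,4]>300 and 270<ce[i][0]<520 and 180<ce[i][1]<340: print(st[i],ce[i])
E
```

```text
[[472.43310025  44.15901605  95.        ]] [[ 615.14885192 -100.62546619  106.        ]] [[607.58743838 -22.88144286  60.        ]]
```

View pics/topc.png

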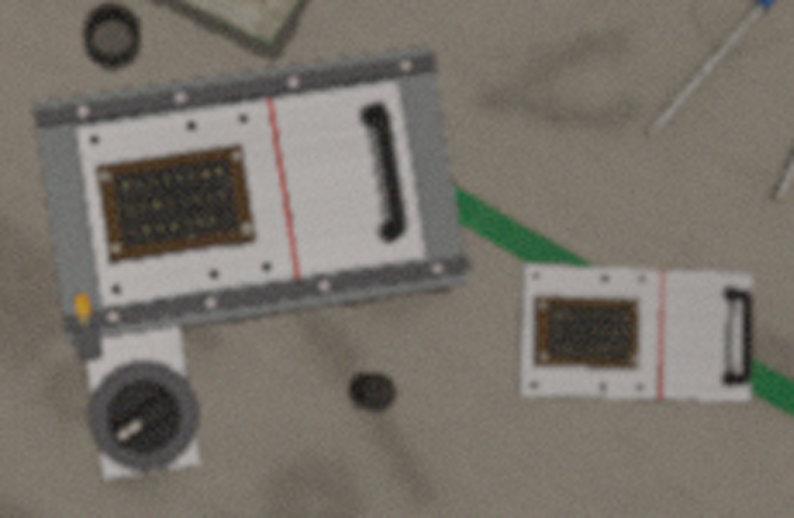

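The crop confirms the target: the big plate between the guides, with its nest, red line and a black bow handle at about (390,170) in the crop. The bolt is the yellow spot at (83,305) in the crop, and the knob is at (145,415). The small plate on the right is the look-alike. I'll move to a view pose over the rest.

servo_tool:
  travel:
    - [-35,-33,0]
    - [-75,-70,0]
    - [-112,-105,0]
    - [-150,-140,0]
    - [-187,-175,0]
    - [-225,-210,0]
    - [-262,-245,0]
    - [-270,-252,0]
  twist: [-3,-6,-9,-12,-15,-18,-21,-22.3]

```text
t: 1.15
tcp_pos: [357.2, 288.6, 249.3]
tcp_rot: [-0.0, -0.064, 0.998, -0.001]
contact_force: [-0.7, 1.2, -0.1]
grip_width: 85.2
```

Run:
```python
from h import *
s=robot.get_state();print(s['t'],s['tcp_pos'],s['tcp_rot'],s['qpos'],to_tool(s,[545,-20,250]))
```

```text
1.15 [357.19642758 288.57886004 249.28314319] [-4.24655722e-04 -6.36638509e-02  9.97970670e-01 -1.12984050e-03] [ 0.53958299 -0.01849959 -0.36703621  1.22404985 -0.00161953  0.41217048] [-1.47069819e+02 -3.29942508e+02 -1.36457585e-01]
```

servo_tool:
  travel:
    - [-22,-50,0]
    - [-45,-100,0]
    - [-67,-150,0]
    - [-90,-200,0]
    - [-112,-250,0]
    - [-135,-300,0]
    - [-147,-330,0]
    - [-147,-330,0]
  twist: [0,0,0,0,0,0,0,0]

```text
t: 2.15
tcp_pos: [545.7, -22.0, 249.4]
tcp_rot: [-0.001, -0.062, 0.998, -0.001]
contact_force: [-1.0, -0.4, -0.5]
grip_width: 85.4
```

Run:
```python
from h import *
s=robot.get_state();print(s['t'],s['tcp_pos'],s['tcp_rot'],s['qpos'])
im=grab_frame("wrist");cv2.imwrite("pics/w1.png",im)
import pickle;pickle.dump(s,open("w1.pkl","wb"))
```

```text
2.15 [545.74109022 -22.01410449 249.37191561] [-6.21398140e-04 -6.19941069e-02  9.98075628e-01 -1.17659902e-03] [-0.15739444  0.13815242 -0.1991955   1.23414918 -0.0025673  -0.28146143]
```

View pics/w1.png

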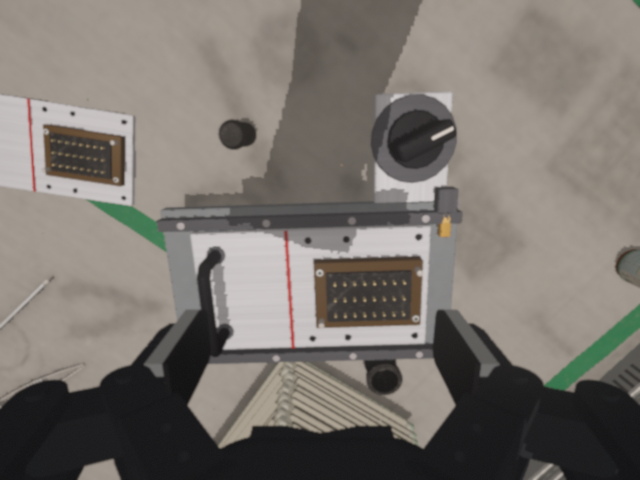

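The wrist view shows the knob at (416,138), with its bar running from about (395,153) to (455,128) and a white pointer. The bolt is at (446,226), the red line runs (286,232)–(293,347), and the handle bar runs (207,262)–(215,350). The deck's outward edge is at x≈455.

Run:
```python
from h import *
import pickle
s=pickle.load(open("w1.pkl","rb"));im=cv2.imread("pics/w1.png");C=cam("wrist",s)
ang=lambda v:np.degrees(np.arctan2(v[1],v[0]))
b,g,r=[im[...,i].astype(int) for i in range(3)]
m=((r-g>60)&(r-b>60));m[:, :250]=0;m[:,340:]=0;m[:220]=0;m[360:]=0
y,x=np.nonzero(m);p=np.polyfit(y,x,1);e=[(np.polyval(p,v),v) for v in(y.min(),y.max())]
R=ray(C,e,68);print("red",R,ang(R[0]-R[1]))
# deck edge: bright gray->table transition per row between guides at column 435..475
gr=cv2.GaussianBlur(cv2.cvtColor(im,cv2.COLOR_BGR2GRAY),(0,0),1).astype(float)
for v in(250,270,290,300): print(v,gr[v,440:472:2].astype(int), im[v,440],im[v,470])
# knob pixels
k=gr[85:190,365:465]
cv2.imwrite("pics/k1.png",cv2.resize(np.vstack([np.clip(im[85:190,365:470].astype(float)*2.2,0,255)]).astype(np.uint8),None,fx=5,fy=5,interpolation=cv2.INTER_CUBIC))
g0=ray(C,[(161,213),(461,212),(168,222),(461,220)],70);print("guide",g0,ang(g0[1]-g0[0]))
h=ray(C,[(207,262),(215,350)],106);print("handle",h,h.mean(0),ang(h[0]-h[1]))
```

```text
red [[556.08070481 -50.98146319  68.        ]
 [663.64451849 -33.76413853  68.        ]] -170.90602806330324
250 [138 138 137 137 138 138 137 134 135 137 138 138 139 138 137 136] [137 138 139] [125 134 143]
270 [137 136 136 137 136 136 137 146 151 150 148 145 142 138 135 133] [135 137 137] [123 132 140]
290 [136 136 135 135 134 135 144 155 157 157 156 155 154 153 154 154] [136 137 137] [143 152 161]
300 [134 134 134 134 134 137 148 155 155 155 155 155 155 154 155 155] [133 134 134] [144 154 162]
guide [[ 552.23250408 -152.22668798   70.        ]
 [ 521.31714535   88.31256122   70.        ]
 [ 559.04335691 -146.55237155   70.        ]
 [ 527.79377409   89.820493     70.        ]] 97.32380186512381
handle [[ 575.81622222 -103.88311411  106.        ]
 [ 649.32468696  -94.63426873  106.        ]] [612.57045459 -99.25869142 106.        ] -172.82872065679666
```

View pics/k1.png

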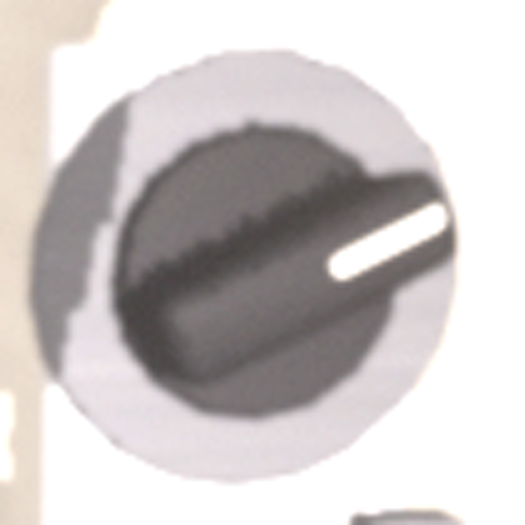

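Run:
```python
from h import *
import pickle
s=pickle.load(open("w1.pkl","rb"));C=cam("wrist",s)
ang=lambda v:np.degrees(np.arctan2(v[1],v[0]))
f=lambda a:np.array([(365+u/5,85+v/5) for u,v in a])
k=ray(C,f([(178,335),(447,207),(338,267),(440,213)]),102);print("bar",k,(k[0]+k[1])/2,ang(k[1]-k[0]),ang(k[3]-k[2]),np.hypot(*(k[1]-k[0])[:2]))
e=ray(C,[(454,270),(452.5,290),(451.5,300)],60);print("edge",e)
a=np.radians(97.8);Y=np.array([np.cos(a),np.sin(a)]);X=np.array([Y[1],-Y[0]])
red=np.array([609.9,-42.4])
print("red->edge along Y",(e[:,:2]-red)@Y)
# rest origin from x of plate centre line & edge
ed=red+Y*((e[1,:2]-red)@Y); O=ed-125*Y; print("knob pred",O-125*X+85*Y,"handle pred",red-60*Y)
q=s["tcp_rot"];M=Ro.from_quat([q[1],q[2],q[3],q[0]]).as_matrix();print("tool x,y ang",ang(M[:,0]),ang(M[:,1]))
print(proj(cam("top"),[list(ed)+[60],[k[:2,0].mean(),k[:2,1].mean(),102],list(red)+[68],list(red-60*Y)+[106]]))
```

```text
bar [[480.05827838  24.75017292 102.        ]
 [459.00035647  57.77883155 102.        ]
 [468.47785062  44.77848758 102.        ]
 [459.87576124  57.01342674 102.        ]] [469.52931742  41.26450224 102.        ] 122.52016496412745 125.11012397792702 39.17050377064581
edge [[574.11884957  97.93021689  60.        ]
 [592.7922307  100.80052027  60.        ]
 [602.38378074 102.0469124   60.        ]]
red->edge along Y [143.88791865 144.19739691 144.13053452]
knob pred [471.91531057  43.86889942] handle pred [ 618.04293435 -101.84487043]
tool x,y ang -172.89152423128132 97.1086562010417
[[289.65312426 247.55989748]
 [317.46927083 306.68951364]
 [357.55637729 238.71751412]
 [388.59128909 233.5870284 ]]
```

servo_tool:
  travel:
    - [10,10,0]
    - [20,20,0]
    - [33,36,10]
    - [44,48,35]
    - [55,60,60]
    - [66.5,73,85]
    - [66.5,73,100]
    - [66.5,73,105]
  twist: [10,20,30,40,50,60,63,63]
  gripper: 0.45
  squeeze: 50

```text
t: 3.2
tcp_pos: [467.5, 44.4, 143.3]
tcp_rot: [-0.002, 0.467, 0.884, -0.002]
contact_force: [0.1, -0.2, 0.2]
grip_width: 47.1
```

Run:
```python
from h import *
s=robot.get_state();im=grab_frame("wrist");C=cam("wrist",s)
print(s['t'],s['tcp_pos'],s['tcp_rot'],s['qpos'],s['grip_width'])
q=s["tcp_rot"];M=Ro.from_quat([q[1],q[2],q[3],q[0]]).as_matrix();print(np.degrees(np.arctan2(M[1,1],M[0,1])))
print(proj(C,[[470.5,42.5,102],[470.5,42.5,72]]))
cv2.imwrite("pics/w2.png",cv2.convertScaleAbs(im,alpha=1.7))
import pickle;pickle.dump(s,open("w2.pkl","wb"))
```

```text
3.2 [467.5096895   44.39798587 143.34567314] [-0.00169565  0.46682451  0.88434678 -0.00166664] [-0.04218841  0.09078913 -0.4918006   0.99270016 -0.00155553  0.92921128] 47.116920505822634
34.343285439530426
[[325.36698853 299.86366659]
 [325.03877112 276.59573349]]
```

View pics/w2.png

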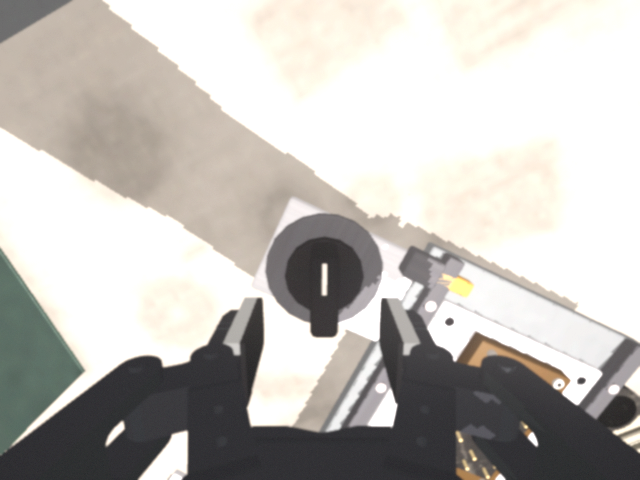

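The wrist view shows the bar vertical in the image at column 324, midway between the fingers, so it is aligned within about 1 mm. I'll descend to z≈96 and then grip.

servo_tool:
  travel:
    - [0,1,12]
    - [0,1,24]
    - [0,1,36]
    - [0,1,47]
    - [0,1,47]
    - [0,1,47]
    - [0,1,47]
    - [0,1,47]
  twist: [0,0,0,0,0,0,0,0]

```text
t: 4.25
tcp_pos: [469.1, 44.6, 96.8]
tcp_rot: [-0.001, 0.467, 0.884, -0.001]
contact_force: [-0.7, -0.9, -0.0]
grip_width: 46.7
```

servo_tool:
  travel:
    - [0,0,0]
    - [0,0,0]
    - [0,0,0]
    - [0,0,0]
    - [0,0,0]
    - [0,0,0]
    - [0,0,0]
    - [0,0,0]
  twist: [0,0,0,0,0,0,0,0]
  gripper: 1
  squeeze: 40

```text
t: 5.25
tcp_pos: [469.0, 44.4, 97.2]
tcp_rot: [-0.001, 0.467, 0.884, -0.002]
contact_force: [-3.0, -0.5, 5.5]
grip_width: 13.2
```

servo_tool:
  travel:
    - [0,0,0]
    - [0,0,0]
    - [0,0,0]
    - [0,0,0]
    - [0,0,0]
    - [0,0,0]
    - [0,0,0]
    - [0,0,0]
  twist: [-7,-14,-21,-28,-35,-42,-49,-56]

```text
t: 6.25
tcp_pos: [467.5, 41.9, 97.2]
tcp_rot: [-0.003, -0.004, 1.0, -0.005]
contact_force: [-4.1, -9.2, 6.6]
grip_width: 12.9
```

```bash
cat > st.py <<'E'
from h import *
s=robot.get_state();q=s["tcp_rot"];M=Ro.from_quat([q[1],q[2],q[3],q[0]]).as_matrix()
print(s['t'],s['tcp_pos'].round(1),"yaw",np.degrees(np.arctan2(M[1,1],M[0,1])).round(2),"tilt",np.degrees(np.arccos(-M[2,2])).round(2),"F",s['contact_force'].round(1),"M",s['moment'].round(2),s['grip_width'].round(1),"q6",s['qpos'][5].round(3))
E
python3 st.py
```

```text
Traceback (most recent call last):
  File "st.py", line 3, in <module>
    print(s['t'],s['tcp_pos'].round(1),"yaw",np.degrees(np.arctan2(M[1,1],M[0,1])).round(2),"tilt",np.degrees(np.arccos(-M[2,2])).round(2),"F",s['contact_force'].round(1),"M",s['moment'].round(2),s['grip_width'].round(1),"q6",s['qpos'][5].round(3))
                                                                                                                                                                                                    ^^^^^^^^^^^^^^^^^^^^^
AttributeError: 'float' object has no attribute 'round'
```

servo_tool:
  travel:
    - [0,0,0]
    - [0,-1,0]
    - [0,-1,0]
    - [0,-1,0]
    - [0,-1,0]
    - [0,-1,0]
    - [0,-1,0]
    - [0,-1,0]
  twist: [-3,-6,-9,-11,-12,-12,-12,-12]

```text
t: 7.25
tcp_pos: [467.5, 41.0, 97.3]
tcp_rot: [-0.004, -0.108, 0.994, -0.004]
contact_force: [-2.3, 0.9, 4.3]
grip_width: 13.1
```

```bash
sed -i "s/s\['grip_width'\].round(1)/s['grip_width']/" st.py
python3 st.py; python3 -c "
from h import *
cv2.imwrite('pics/w3.png',cv2.convertScaleAbs(grab_frame('wrist'),alpha=1.4))"
```

```text
7.25 [467.5  41.   97.3] yaw 102.43 tilt 0.61 F [-2.3  0.9  4.3] M [ 0.54  0.33 -1.64] 13.103466236705131 q6 -0.262
```

View pics/w3.png

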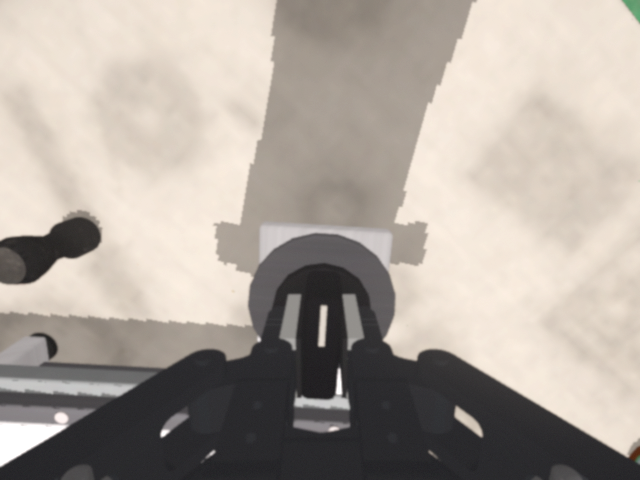

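The pointer is in line with the jaws. The moment about z is −1.64 Nm against 0.04 Nm knob friction, so the knob is firmly on the end stop. I'll release and rise.

servo_tool:
  travel:
    - [0,0,0]
    - [0,0,0]
    - [0,0,0]
    - [0,0,-4]
    - [0,0,-20]
    - [0,0,-50]
    - [0,0,-80]
    - [0,0,-110]
  twist: [0,0,0,0,0,0,0,0]
  gripper: 0.45

```text
t: 8.3
tcp_pos: [468.5, 42.0, 209.6]
tcp_rot: [-0.003, -0.108, 0.994, -0.004]
contact_force: [0.2, 0.3, -0.5]
grip_width: 47.0
```

Run:
```python
from h import *
exec(open("st.py").read())
print(to_tool(s,[616,-101.5,190]))
```

```text
8.3 [468.5  42.  209.6] yaw 102.46 tilt 0.57 F [ 0.2  0.3 -0.5] M [ 0.01 -0.03  0.03] 47.04612024107983 q6 -0.26
[-113.18960861 -171.75038635   20.10628598]
```

servo_tool:
  travel:
    - [-18,-28,3]
    - [-36,-56,6]
    - [-55,-84,9]
    - [-73,-112,12]
    - [-92,-140,15]
    - [-111,-168,18]
    - [-113,-172,20]
    - [-113,-172,20]
  twist: [1,2,3,4,4.7,4.7,4.7,4.7]

```text
t: 9.3
tcp_pos: [615.4, -101.6, 190.5]
tcp_rot: [-0.003, -0.068, 0.998, -0.004]
contact_force: [-1.1, 0.2, 0.2]
grip_width: 46.8
```

```bash
python3 st.py
python3 - <<'E'
from h import *
s=robot.get_state();im=grab_frame("wrist");C=cam("wrist",s)
print(proj(C,[[616,-101.5,106],list(s['tcp_pos'][:2])+[106]]))
cv2.imwrite("pics/w4.png",im)
import pickle;pickle.dump(s,open("w4.pkl","wb"))
E
```

```text
9.3 [ 615.4 -101.6  190.5] yaw 97.75 tilt 0.57 F [-1.1  0.2  0.2] M [ 0.05  0.02 -0.01] 46.766416865446935 q6 -0.398
[[322.471356   265.01176383]
 [322.34898761 264.06280567]]
```

View pics/w4.png

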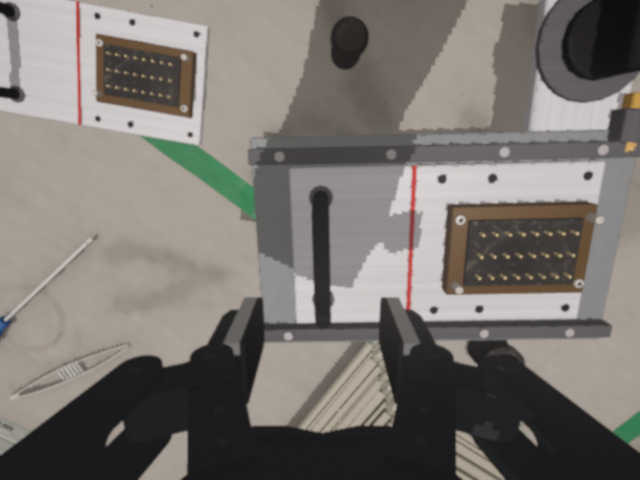

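The handle bar runs (319,188)–(323,327), between the fingers' columns. The bolt's brass has moved out behind its housing at (632,100), clear of the plate's path.

Run:
```python
from h import *
import pickle
s=pickle.load(open("w4.pkl","rb"));im=cv2.imread("pics/w4.png");C=cam("wrist",s)
h=ray(C,[(319.5,188),(323,327)],108);print(h,h.mean(0),np.hypot(*(h[1]-h[0])[:2]))
b,g,r=[im[...,i].astype(int) for i in range(3)]
m=((r-g>50)&(r-b>50));m[:, :395]=0;m[:,430:]=0;m[:160]=0;m[325:]=0
y,x=np.nonzero(m);p=np.polyfit(y,x,1);e=[(np.polyval(p,v),v) for v in(y.min(),y.max())];print(e)
R=ray(C,e,68);print(R,R.mean(0),np.degrees(np.arctan2(*(R[1]-R[0])[1::-1])))
E=ray(C,[(607,315),(611,290),(628,190)],60);print(E)
Y=np.array([np.cos(np.radians(97.8)),np.sin(np.radians(97.8))])
print((E[:,:2]-R.mean(0)[:2])@Y,(h.mean(0)-R.mean(0))[:2]@Y)
gr=cv2.cvtColor(im,cv2.COLOR_BGR2GRAY);print([gr[v,590:640:2].tolist() for v in(250,280,300)])
print(to_tool(s,h.mean(0)))
```

```text
[[ 571.84988417 -109.15880338  108.        ]
 [ 654.39608574  -95.91414885  108.        ]] [ 613.12298496 -102.53647612  108.        ] 83.60201114671685
[(np.float64(414.11301709084654), np.int64(165)), (np.float64(407.8067574034216), np.int64(309))]
[[554.84915168 -51.43693031  68.        ]
 [653.58372509 -35.59990974  68.        ]] [604.21643839 -43.51842003  68.        ] 9.112618939646854
[[641.68342184 110.55318088  60.        ]
 [622.4242735  106.68180826  60.        ]
 [552.38689983  93.09290174  60.        ]]
[147.56125277 146.33946505 142.38144752] -59.680768684890694
[[123, 134, 136, 136, 137, 138, 137, 136, 136, 135, 135, 134, 134, 139, 151, 153, 153, 155, 156, 156, 156, 157, 157, 156, 155], [135, 135, 135, 135, 135, 135, 135, 135, 135, 135, 146, 157, 159, 158, 159, 159, 159, 159, 158, 158, 158, 158, 158, 159, 159], [134, 135, 134, 134, 134, 135, 135, 136, 148, 157, 158, 159, 159, 159, 159, 160, 159, 159, 159, 158, 158, 158, 158, 158, 159]]
[1.87949715e+00 5.34476430e-02 8.24950075e+01]
```

Run:
```python
from h import *
import pickle
s=pickle.load(open("w4.pkl","rb"));C=cam("wrist",s)
f=ray(C,[(320,197),(322,300)],70);print("feet",f,f.mean(0),np.hypot(*(f[1]-f[0])[:2]))
R=ray(C,[(414.1,165),(407.2,322)],68);print("red",R,R.mean(0))
G=ray(C,[(250,147),(638,136),(256,332),(610,329)],70);print("guides",G)
E=ray(C,[(616.5,250),(610.5,280),(606.5,300)],60);print(E)
a=np.radians(98.2);Y=np.array([np.cos(a),np.sin(a)]);print((E[:,:2]-R.mean(0)[:2])@Y)
for p in([*f.mean(0)[:2],106],[*(R.mean(0)[:2]-60*Y),106]): print(p,to_tool(s,p))
```

```text
feet [[ 582.7889981  -107.79741245   70.        ]
 [ 654.20864958  -96.74279481   70.        ]] [ 618.49882384 -102.27010363   70.        ] 72.27012652573482
red [[554.85025591 -51.44507781  68.        ]
 [663.63694413 -34.0234568   68.        ]] [609.24360002 -42.7342673   68.        ]
guides [[ 557.75066279 -155.1172113    70.        ]
 [ 519.66077451   79.18890423   70.        ]
 [ 685.43986934 -140.22914292   70.        ]
 [ 647.98671935  107.58693013   70.        ]]
[[593.22752346 100.15388909  60.        ]
 [615.1342331  103.72565193  60.        ]
 [630.32344668 106.18722998  60.        ]]
[143.7116568  144.12237212 144.39236223]
[np.float64(618.4988238375631), np.float64(-102.27010363368201), 106] [-3.49595023 -0.39216836 84.46391326]
[np.float64(617.8013360423432), np.float64(-102.1208411577253), 106] [-2.82495009 -0.15025696 84.46640344]
```

servo_tool:
  travel:
    - [-3,0,15]
    - [-3,0,30]
    - [-3,0,45]
    - [-3,0,60]
    - [-3,0,72]
    - [-3,0,84]
    - [-3,0,84]
    - [-3,0,84]
  twist: [-0.5,-1,-1,-1,-1,-1,-1,-1]

```text
t: 10.35
tcp_pos: [618.0, -101.6, 106.8]
tcp_rot: [-0.003, -0.076, 0.997, -0.004]
contact_force: [0.7, 0.2, 0.1]
grip_width: 47.2
```

servo_tool:
  travel:
    - [0,0,0]
    - [0,0,0]
    - [0,0,0]
    - [0,0,0]
    - [0,0,0]
    - [0,0,0]
    - [0,0,0]
    - [0,0,0]
  twist: [0,0,0,0,0,0,0,0]
  gripper: 1
  squeeze: 70

```text
t: 11.35
tcp_pos: [618.5, -101.8, 107.6]
tcp_rot: [-0.002, -0.077, 0.997, -0.004]
contact_force: [-1.4, -0.6, 5.0]
grip_width: 7.3
```

```bash
python3 st.py
python3 - <<'E'
from h import *
s=robot.get_state();q=s["tcp_rot"];M=Ro.from_quat([q[1],q[2],q[3],q[0]])
for a in(98.2,98.7):
    a=np.radians(a);print(M.inv().apply([144*np.cos(a),144*np.sin(a),0]))
E
```

```text
11.35 [ 618.5 -101.8  107.6] yaw 98.78 tilt 0.55 F [-1.4 -0.6  5. ] M [-0.02  0.2   0.06] 7.279356050372129 q6 -0.415
[ -1.45144318 143.98764389  -1.20487357]
[ -0.19484577 143.99487836  -1.19876644]
```

servo_tool:
  travel:
    - [0,3,0]
    - [0,8,0]
    - [0,16,0]
    - [0,24,0]
    - [-0.3,32,-0.2]
    - [-0.3,40,-0.3]
    - [-0.4,47,-0.4]
    - [-0.4,50,-0.4]
  twist: [0,0,0,0,0,0,0,0]

```text
t: 12.35
tcp_pos: [611.1, -51.8, 107.6]
tcp_rot: [-0.002, -0.077, 0.997, -0.004]
contact_force: [-0.4, -4.5, 2.7]
grip_width: 7.6
```

```bash
python3 st.py
python3 - <<'E'
from h import *
s=robot.get_state();im=grab_frame("wrist");t=grab_frame("top")
import pickle;pickle.dump(s,open("w5.pkl","wb"));cv2.imwrite("pics/w5.png",im);cv2.imwrite("pics/t5.png",t)
cv2.imwrite("pics/v5.png",np.hstack([cv2.resize(im,(480,360)),cv2.resize(t[185:335,250:383],(319,360))]))
E
```

```text
12.35 [611.1 -51.8 107.6] yaw 98.81 tilt 0.56 F [-0.4 -4.5  2.7] M [-0.76 -0.07  0.03] 7.599731208942758 q6 -0.339
```

View pics/v5.png

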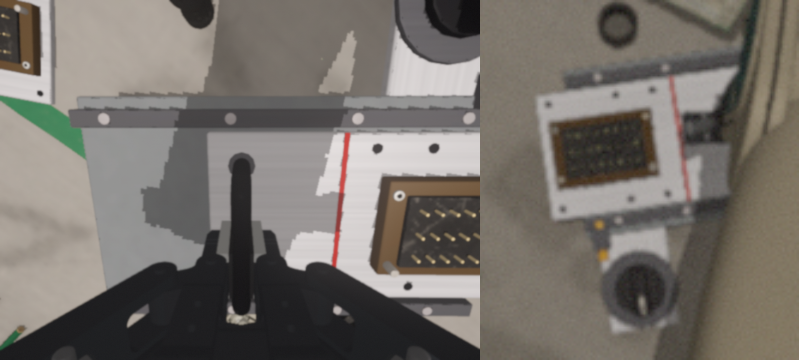

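The plate follows the grip and has passed the bolt. The knob pointer lies along the rest's x, and nothing else has moved. I'll slide on.

servo_tool:
  travel:
    - [0,3,0]
    - [0,10,0]
    - [0,21,-0.1]
    - [-0.2,33,-0.2]
    - [-0.3,45,-0.3]
    - [-0.4,57,-0.4]
    - [-0.5,70,-0.5]
    - [-0.5,75,-0.6]
  twist: [0,0,0,0,0,0,0,0]

```text
t: 13.45
tcp_pos: [599.8, 23.7, 107.7]
tcp_rot: [-0.002, -0.077, 0.997, -0.004]
contact_force: [0.7, -4.4, 3.9]
grip_width: 7.5
```

```bash
python3 st.py
python3 - <<'E'
from h import *
import pickle
s=robot.get_state();im=grab_frame("wrist");t=grab_frame("top");sc=grab_frame("scene")
pickle.dump(s,open("w6.pkl","wb"));cv2.imwrite("pics/w6.png",im);cv2.imwrite("pics/t6.png",t);cv2.imwrite("pics/s6.png",sc)
cv2.imwrite("pics/v6.png",np.hstack([im[:,200:],cv2.resize(t[190:330,235:340],(360,480),interpolation=cv2.INTER_CUBIC)]))
E
```

```text
13.45 [599.8  23.7 107.7] yaw 98.87 tilt 0.5 F [ 0.7 -4.4  3.9] M [-1.05 -0.11  0.05] 7.51644998466971 q6 -0.219
```

View pics/v6.png

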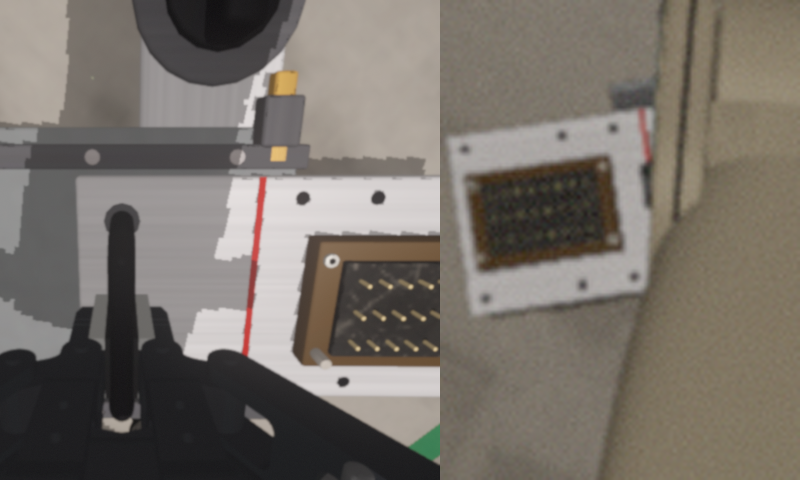

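```bash
python3 - <<'E'
from h import *
import pickle
s=pickle.load(open("w6.pkl","rb"));im=cv2.imread("pics/w6.png");C=cam("wrist",s)
b,g,r=[im[...,i].astype(int) for i in range(3)]
m=((r-g>50)&(r-b>50));m[:, :435]=0;m[:,475:]=0;m[:175]=0;m[355:]=0
y,x=np.nonzero(m);p=np.polyfit(y,x,1)
R=ray(C,[(np.polyval(p,v),v) for v in(178,395)],68);rd=R.mean(0);d=R[1]-R[0];print("red",R,rd,np.degrees(np.arctan2(d[1],d[0])),np.hypot(*d[:2]))
for a in(98,98.7,99.2):
    a=np.radians(a);Y=np.array([np.cos(a),np.sin(a)])
    print((ray(C,[(509,147),(509,166)],70)[:,:2]-rd[:2])@Y, (np.array([[593,100.2],[615.1,103.7],[592.8,100.8]])-rd[:2])@Y)
print(ray(C,[(509,147),(509,166)],70))
T=cam("top");t=cv2.imread("pics/t6.png");b,g,r=[t[...,i].astype(int) for i in range(3)]
m=(r-g>35)&(r-b>35);m[:,:285]=0;m[:,300:]=0;m[:215]=0;m[245:]=0;y,x=np.nonzero(m);print(x.mean(),y.mean(),ray(T,[(x.mean(),y.mean())],68))
E
python3 st.py
```

```text
red [[537.0045301   74.20162688  68.        ]
 [643.98408474  90.88235017  68.        ]] [590.49430742  82.54198853  68.        ] 8.862447562775245 108.27221084218196
[15.72637085 16.91147349] [17.13743991 17.52765262 17.75943537]
[16.54533514 17.63751571] [17.07582328 17.19268775 17.69917177]
[17.12880476 18.15451181] [17.03025039 16.95185307 17.65450838]
[[521.82805811  88.77249944  70.        ]
 [529.18789769  91.00360676  70.        ]]
294.2068965517241 229.0344827586207 [[628.94786267  91.06905673  68.        ]]
13.6 [599.8  24.  107.6] yaw 98.87 tilt 0.38 F [0.9 0.  3. ] M [ 0.04 -0.02  0.  ] 7.589845907459359 q6 -0.22
```

servo_tool:
  travel:
    - [0,2,0]
    - [0,5,0]
    - [0,9,-0.1]
    - [0,13,-0.1]
    - [-0.1,16,-0.1]
    - [-0.1,16.8,-0.1]
    - [-0.1,16.8,-0.1]
    - [-0.1,16.8,-0.1]
  twist: [0,0,0,0,0,0,0,0]

```text
t: 14.6
tcp_pos: [597.7, 40.4, 108.1]
tcp_rot: [-0.002, -0.077, 0.997, -0.003]
contact_force: [0.9, -5.1, 5.3]
grip_width: 7.4
```

```bash
python3 st.py
python3 - <<'E'
from h import *
import pickle
s=robot.get_state();im=grab_frame("wrist");sc=grab_frame("scene");C=cam("wrist",s)
cv2.imwrite("pics/w7.png",im);cv2.imwrite("pics/s7.png",sc)
cv2.imwrite("pics/v7.png",np.hstack([im[:,200:],cv2.resize(sc[170:370,230:380],(360,480),interpolation=cv2.INTER_CUBIC)]))
b,g,r=[im[...,i].astype(int) for i in range(3)]
m=((r-g>50)&(r-b>50));m[:, :420]=0;m[:,500:]=0;m[:170]=0;m[350:]=0
n,l,stt,ce=cv2.connectedComponentsWithStats(m.astype(np.uint8));print(stt[1:],)
y,x=np.nonzero(m);p=np.polyfit(y,x,1)
R=ray(C,[(np.polyval(p,v),v) for v in(178,395)],68);rd=R.mean(0);print(R,rd)
a=np.radians(98.8);Y=np.array([np.cos(a),np.sin(a)])
print("remaining vs edge pts",(np.array([[593,100.2],[615.1,103.7],[592.8,100.8],[521.8,88.8],[529.2,91]])-rd[:2])@Y)
# where edge point corners project at z=60 for comparison
E
```

```text
14.6 [597.7  40.4 108.1] yaw 98.85 tilt 0.38 F [ 0.9 -5.1  5.3] M [-1.06 -0.13  0.05] 7.408792695354662 q6 -0.192
[[ 442  176   24  174 1077]]
[[534.96768566  90.64089414  68.        ]
 [642.29104936 107.50291346  68.        ]] [588.62936751  99.0719038   68.        ]
remaining vs edge pts [0.44617182 0.52398417 1.06970602 0.07295981 1.11496707]
```

View pics/v7.png

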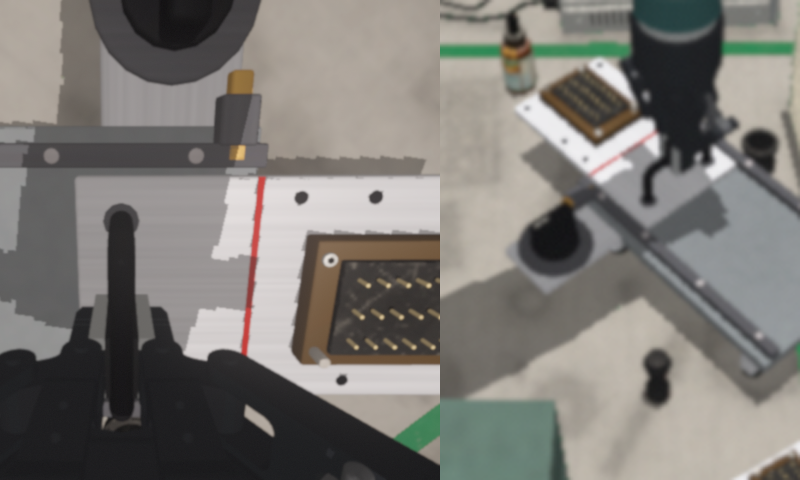

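The wrist view shows the red line's top at (263,178) and the guide end at (267,157), so about 0.6 mm remains. The scene view shows the plate flat, with the bottle, loupe and stamp standing clear. I'll make a final nudge.

servo_tool:
  travel:
    - [0,0.5,0]
    - [0,0.5,0]
    - [0,0.5,0]
    - [0,0.5,0]
    - [0,0.5,0]
    - [0,0.5,0]
    - [0,0.5,0]
    - [0,0.5,0]
  twist: [0,0,0,0,0,0,0,0]

```text
t: 15.7
tcp_pos: [597.7, 40.6, 108.3]
tcp_rot: [-0.002, -0.077, 0.997, -0.003]
contact_force: [1.1, -5.7, 5.3]
grip_width: 7.4
```

```bash
python3 st.py
python3 - <<'E'
from h import *
s=robot.get_state();im=grab_frame("wrist");C=cam("wrist",s)
b,g,r=[im[...,i].astype(int) for i in range(3)]
m=((r-g>50)&(r-b>50));m[:, :420]=0;m[:,500:]=0;m[:170]=0;m[350:]=0
y,x=np.nonzero(m);p=np.polyfit(y,x,1)
rd=ray(C,[(np.polyval(p,v),v) for v in(178,395)],68).mean(0)
a=np.radians(98.8);Y=np.array([np.cos(a),np.sin(a)])
print("remaining",(np.array([[593,100.2],[615.1,103.7],[592.8,100.8],[521.8,88.8],[529.2,91]])-rd[:2])@Y)
gr=cv2.cvtColor(im,cv2.COLOR_BGR2GRAY)
print([gr[v,455:480].tolist() for v in(150,157,163)])
E
python3 st.py
```

```text
15.7 [597.7  40.6 108.3] yaw 98.85 tilt 0.41 F [ 1.1 -5.7  5.3] M [-1.14 -0.01  0.04] 7.360076880680086 q6 -0.191
remaining [0.38993894 0.4677513  1.01347314 0.01672694 1.05873419]
[[108, 109, 108, 109, 108, 109, 109, 108, 109, 109, 108, 110, 125, 141, 149, 150, 151, 151, 151, 150, 151, 151, 151, 151, 151], [108, 109, 110, 110, 109, 110, 110, 110, 109, 109, 109, 116, 131, 141, 144, 145, 146, 146, 146, 139, 122, 113, 116, 119, 120], [110, 109, 108, 109, 108, 109, 108, 108, 109, 107, 101, 99, 100, 101, 101, 101, 102, 102, 102, 101, 103, 103, 104, 104, 104]]
15.75 [597.7  40.6 108.4] yaw 98.84 tilt 0.41 F [ 0.6 -4.4  4.4] M [-1.14  0.01 -0.04] 7.074459479225365 q6 -0.191
```

The tail has crept up about 0.7 mm: the overhanging weight pushes the handle up with about 4–5 N. I'll press it down slightly so the plate sits flat, and finish the last half millimetre.

servo_tool:
  travel:
    - [0,0.3,0.6]
    - [0,0.6,1.2]
    - [0,0.8,1.6]
    - [0,0.8,1.6]
    - [0,0.8,1.6]
    - [0,0.8,1.6]
    - [0,0.8,1.6]
    - [0,0.8,1.6]
  twist: [0,0,0,0,0,0,0,0]

```text
t: 16.75
tcp_pos: [597.8, 40.5, 107.7]
tcp_rot: [-0.002, -0.077, 0.997, -0.004]
contact_force: [-0.9, -6.3, 6.8]
grip_width: 7.7
```

```bash
python3 st.py
cat > m.py <<'E'
from h import *
s=robot.get_state();im=grab_frame("wrist");C=cam("wrist",s);cv2.imwrite("pics/w9.png",im)
b,g,r=[im[...,i].astype(int) for i in range(3)]
m=((r-g>50)&(r-b>50));m[:, :420]=0;m[:,500:]=0;m[:170]=0;m[350:]=0
y,x=np.nonzero(m);p=np.polyfit(y,x,1)
rd=ray(C,[(np.polyval(p,v),v) for v in(178,395)],68).mean(0)
a=np.radians(98.8);Y=np.array([np.cos(a),np.sin(a)])
print("remaining",(np.array([[593,100.2],[615.1,103.7],[592.8,100.8],[521.8,88.8],[529.2,91]])-rd[:2])@Y)
E
python3 m.py; python3 st.py
```

```text
16.75 [597.8  40.5 107.7] yaw 98.81 tilt 0.52 F [-0.9 -6.3  6.8] M [-1.38  0.18  0.06] 7.7100258502723005 q6 -0.19
remaining [ 0.23815191  0.31596426  0.8616861  -0.1350601   0.90694715]
16.8 [597.8  40.5 107.8] yaw 98.81 tilt 0.52 F [-0.2 -6.3  7.7] M [-1.44  0.17  0.09] 7.220990812019934 q6 -0.19
```

```bash
python3 -c "
from rig import workorder; print(workorder.sign_off())"; python3 st.py
```

```text
the job is handed in; nothing more can be done
None
the job is handed in; nothing more can be done
```

I turned the knob anticlockwise to its end stop, slid the large plate outward by its handle, and handed the job in at 16.8 s with the handle still gripped.

- **Knob and bolt:** The twist ended against a firm stop (1.64 Nm, against 0.04 Nm knob friction). The pictures then showed the bolt drawn back into the guide, and the plate passed it freely.
- **Red line:** The last check put it about 0.2 to 0.4 mm short of the deck edge. Individual edge estimates ranged from −0.1 to +0.9 mm, and the calibration itself is only good to about 2 mm.
- **Plate flat and held:** Near the end the overhanging weight lifted the grip by about 0.7 mm, so I pressed the tail back down. The final height was 107.8 mm, against 107.6 mm before the slide. The grip is at the middle of the handle, with about 7 N upward force on the tool and the plate still.
- **Other objects:** The last scene picture I viewed, before the final two small moves, showed the bottle, loupe and hand stamp untouched.
- **Didn't match:** The gripper read about 7.3 mm on the 10 mm bar. I put this down to pad give and did not check it, but the grip did not slip during the slide.

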